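# Call the apprentice and show which ink goes in which well

## Robot

A 6-joint arm with a two-finger parallel gripper is mounted at the origin on the work surface. World frame = base frame: x ahead of the robot, y to its left, z up, the work surface at z = 0. Lengths are in m, angles in degrees, forces in N, time in s.
With the tool pointing down it reaches from about 0.4 to 0.825 m from the base axis. Payload 7 kg.
Tool frame: the origin (TCP) lies between the finger pads, 19 mm behind the fingertips; this is the grasp point; z points along the fingers, y is the line along which they close (so a half turn about z gives the same grasp; the last joint's range is limited). The gripper opens to 88 mm and grips with 3 to 60 N. Pads are 19 mm wide; open, the fingers measure 130 mm over their backs; the gripper's body (78 mm by 193 mm) begins 47 mm behind the grasp point.
Start: joints at [89.846, 20.546, 0.682, 0, -70.136, -16.507], TCP at [0.194, 0.647, 0.245] pointing down, gripper open.
Joint ranges: [-176.03, 176.03], [-82.01, 121.73], [-58.28, 71.71], [-173.87, 95.51], [-174.79, -0.11], [-173.66, 173.66]. Speed limits (degrees/s): [136.94, 136.94, 172.46, 180, 180, 180].

## Interface

Orientations are given as [roll, pitch, yaw] about the fixed x, y, z axes, in that order (R = Rz(yaw) Ry(pitch) Rx(roll)).
In Python, from plant import ctrl gives the robot as it stands.
- The arm moves only by the tool move_arm, never from a script. Its argument "motion" is a list of rows, each a list of 3 entries, a list of its own where there are three numbers: the shift along the tool's x, y, z in mm, then the turn, a rotation vector about the tool's x, y, z in degrees, then the closure, from 0 (fully open) to 1 (shut). A call has 1 to 10 rows; each row is the pose to reach, as a shift and turn from the pose commanded when the call began, along the tool's axes at that moment; what a row does not reach only later rows make up. A row lasts 1/12 s, in which the tool goes at most 41.7 mm and 7.16 degrees, less where a joint would pass 70% of its speed; a pose out of reach is approached as far as the arm can. A call with a gripper value outside its range is refused whole. The fingers move at their own pace and stop on an object; the grip force is fixed at half the most. Time passes only in rows, so rows that repeat a pose let the fingers close. It gives the time, the measured TCP pose, the force, the opening and the grip force at its end, in the units of the state.
- ctrl.get_obs(): the state, without advancing time (a new reading comes with each control period).
- ctrl.snapshot(name): name is "side" or "top" or "wrist"; returns a dict with "color" (400x640x3 uint8, blue, green, red), "camera_matrix" (3x3 intrinsics, pixels), "cam_to_world" (4x4, takes a point from camera to world coordinates). Camera axes: x right, y up, looking along -z (the intrinsics and any distortion apply to the point x, -y, -z); pixel columns grow to the right and rows downward; lengths in m; the calibration is good to about 2 mm. A picture is of the moment at which its call begins. There is no depth.
- ctrl.close_job(): hands the job in; it is judged then, once.
The state is a dict: "clock": time; "joint_pos": joint angles; "qvel": joint speeds; "tau": joint torques, N m; "tool_pos": TCP position; "orientation": TCP orientation; "force": force on the tool from outside, world axes, zero at the start; "moment": the same for the moment, N m; "opening": finger opening in m; "gripper_force": force on a finger pad.
Only numpy, scipy, OpenCV 4.12 (cv2) and the standard library are available. Lean on these libraries where they do the work, as an engineer would, in place of code of your own. Each camera call takes 0.05 s, during which the arm holds its last target. There are 200 camera calls.

## Task

Press the white call button on the stone slab all the way down and let it go, then show the apprentice what to pour: point with the fingertips from two to three centimetres above the cap of the square ink bottle and stay there for two seconds, then do the same above the middle of the palette's only square well. Point at no other bottle or well, not even going low over one in passing, and neither touch the bottles and palette nor disturb anything else on the bench. Finish with the hand raised well clear, at least 20 cm above the slab.

Things in the scene. Friction and masses are not known exactly. Their poses are not given: they have to be found in the camera images.
- call (a joint): call button's travel: 0 up, 0.006 m fully down; springs back up by itself when let go; fully down takes 4 N
- call_top (a point): centre of the top face of the call button (it moves with the button; 22 mm above the slab when up): the single white round push button (34 mm across) standing in a low round grey housing, 50 mm across and 12 mm high, fixed to the stone slab; pressed straight down
- ink_square_top (a point): centre of the cap's top of the SQUARE ink bottle, 68 mm above the slab; z up. Brown glass body 50 x 50 mm in plan and 48 mm high, round black cap 28 mm across
- ink_square: the square ink bottle (see its top); origin at the centre of its underside, z up; loose, about 0.16 kg
- ink_round_top (a point): cap top of the small round ink bottle: same glass and same black cap, also 68 mm high, but a round body 48 mm across; a distractor
- ink_round: the small round ink bottle; origin at the centre of its underside; loose
- ink_tall_top (a point): cap top of the tall slim round ink bottle, 90 mm high, body 38 mm across, same glass and cap; a distractor
- ink_tall: the tall ink bottle; origin at the centre of its underside; loose
- ink_wide_top (a point): cap top of the low wide round ink jar, 48 mm high, body 62 mm across, wide black cap 56 mm; a distractor
- ink_wide: the wide ink jar; origin at the centre of its underside; loose
- palette: white porcelain palette, a block 110 x 110 x 20 mm lying loose on the slab at any yaw, four wells 12 mm deep in a 2 x 2 pattern 52 mm apart; origin at the centre of its underside, z up, x and y along its sides; about 0.5 kg
- palette_hole3 (a point): centre of the mouth of the palette's only SQUARE well (36 x 36 mm), level with the palette's top, 20 mm above the slab; z up
- palette_hole0 (a point): mouth centre of a round well (36 mm across), the one across the diagonal from the square well
- palette_hole1 (a point): mouth centre of a round well (36 mm across), next to the square well
- palette_hole2 (a point): mouth centre of a round well (36 mm across), next to the square well
- weight: small brass paperweight with a knob, 36 mm across and 34 mm high, on the slab; origin under its centre; bystander
- mug: blue ceramic mug, 72 mm across and 75 mm high, left of the slab; origin under its centre; bystander
- dish: green plastic plate, 170 mm across and 22 mm high, left of the slab; origin under its centre; bystander
- bar: brass bar 190 x 28 x 16 mm lying right of the slab; origin under its centre; bystander
- mallet: hammer with a dark wooden handle, about 260 mm long and 26 mm thick, lying right of the slab, its origin near mid-length; its x axis runs from handle to head; bystander
- waterjar: glass water jar with two brushes standing in it, 80 mm across, 115 mm high (brushes to about 205 mm), right of the slab; bystander
Mind the look-alikes: they are no part of the job. There is more than one size of the palette; the job needs the middle-sized.

How it is judged:
By the outcome, as a careful person would: the job done as asked, in the order asked, and still so for the second after the job is handed in, with the robot touching nothing.
It also fails if it takes over 51 s, if anything falls off the work surface, if the arm or the gripper's body presses on something with over 40 N, if the wrist force passes 120 N, or if a joint passes its speed limit or range.

## Working session

There is one attempt and no reset: what is moved stays moved. The work goes in short steps, Python scripts to look and compute and a tool call to move; the robot and the scene stay as the last step left them, time stands still between calls to the robot, and variables do not carry over. Pictures are saved under pics/ and viewed, at most 10 in all, crops included, and the job is handed in when it is done.

Besides the shell and the picture viewer there is one more tool, called after "Call:" as a command line: name --argument value ..., lists and objects as JSON in quotes. move_arm: Moves the arm, as the interface text tells. Its arguments: {"type":"object","properties":{"motion":{"type":"array"}},"required":["motion"]}

```bash
mkdir -p pics; python3 - <<'E'
from plant import ctrl
import cv2,pickle
d={}
for n in("top","side"):
    s=ctrl.snapshot(n);d[n]=s;cv2.imwrite(f"pics/{n}0.png",s["color"]);print(n,s["camera_matrix"].tolist(),s["cam_to_world"].round(3).tolist(),[k for k in s])
pickle.dump(d,open("s.pkl","wb"))
print(ctrl.get_obs())
E
```

```text
top [[413.0563212086278, 0.0, 319.2939825832755], [0.0, 413.0563212086278, 196.7264203128608], [0.0, 0.0, 1.0]] [[0.065, 0.97, -0.236, 0.06], [-0.998, 0.063, -0.015, -0.035], [0.0, 0.236, 0.972, 1.687], [0.0, 0.0, 0.0, 1.0]] ['color', 'camera_matrix', 'cam_to_world']
side [[361.418086672892, 0.0, 321.2114124894072], [0.0, 361.418086672892, 199.21598332015589], [0.0, 0.0, 1.0]] [[0.972, 0.19, -0.139, 0.281], [-0.235, 0.76, -0.606, -0.767], [-0.01, 0.622, 0.783, 1.019], [0.0, 0.0, 0.0, 1.0]] ['color', 'camera_matrix', 'cam_to_world']
{'clock': 0.1, 'joint_pos': array([ 8.98448097e+01,  2.05884317e+01,  6.39549835e-01, -1.75287489e-02,
       -7.01369446e+01, -1.65078158e+01]), 'qvel': array([-0.0597928 , -0.05387078,  0.02968821,  0.05469485, -0.04168704,
       -0.1162087 ]), 'tau': array([-2.35984517e-03, -5.84164023e+01,  2.93752956e+01,  7.01557964e+00,
        1.02195988e-02, -5.52056918e-05]), 'tool_pos': array([0.19344777, 0.64625728, 0.2445086 ]), 'orientation': array([ 1.79913029e+02, -8.58965895e-03, -1.66689677e+01]), 'force': array([-0.44155674, -0.38964872,  1.1706223 ]), 'moment': array([ 0.01573516, -0.00560339, -0.04095306]), 'gripper_force': 0.0, 'opening': 0.08788019662080035}
```

View pics/top0.png

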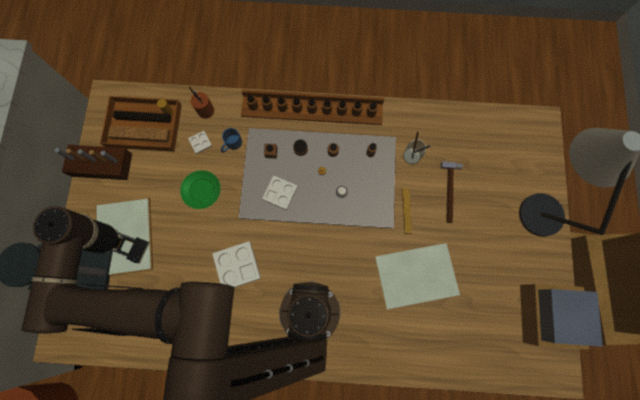

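View pics/side0.png

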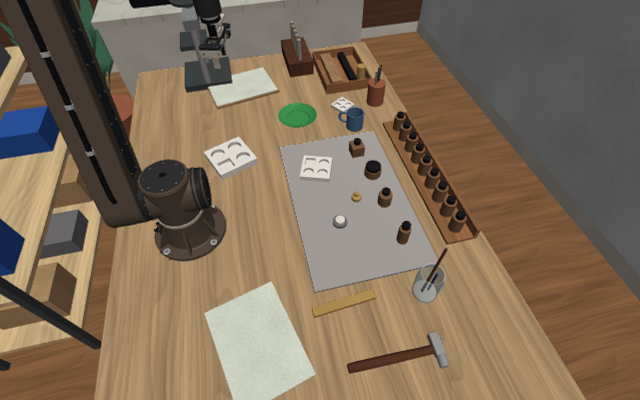

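The top view shows the slab at (240–395, 130–225), with the middle palette near (280,192), the button near (342,191) and bottles along y≈148. The square bottle looks to be at (270,150). I'll enlarge both views to confirm.

```bash
python3 - <<'E'
import cv2,pickle,numpy as np
d=pickle.load(open("s.pkl","rb"))
a=cv2.resize(d["top"]["color"][125:230,235:400],None,fx=4.8,fy=4.8,interpolation=cv2.INTER_CUBIC)
cv2.imwrite("pics/topc.png",cv2.convertScaleAbs(a,alpha=1.5))
b=cv2.resize(d["side"]["color"][125:265,280:440],None,fx=4.2,fy=4.2,interpolation=cv2.INTER_CUBIC)
cv2.imwrite("pics/sidec.png",cv2.convertScaleAbs(b,alpha=1.2)[:600])
E
```

```text
(no output)
```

View pics/topc.png

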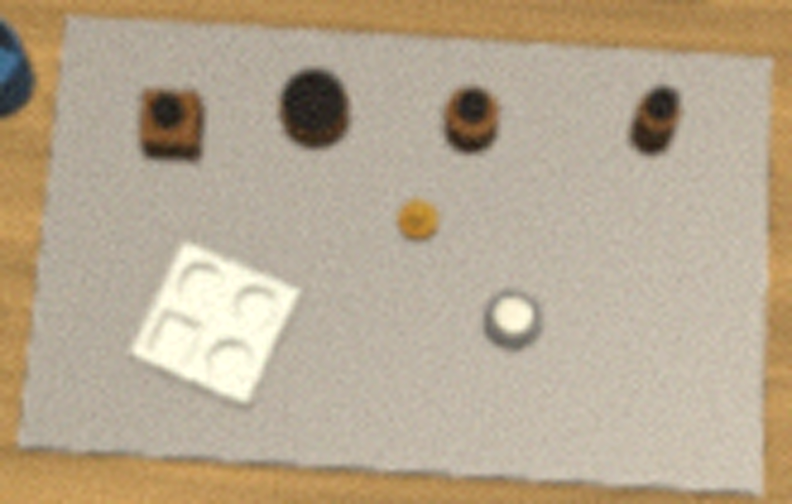

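View pics/sidec.png

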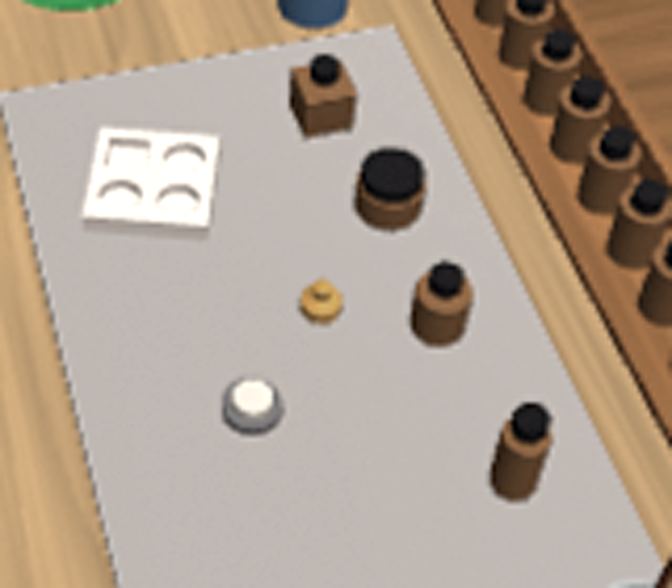

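The square bottle is top-left: cap at (167,106) in the top crop and (324,69) in the side crop. The square well is at (174,338) and (128,152), and the white button at (514,315) and (252,397). Next I triangulate.

```bash
cat > h.py <<'E'
import pickle,numpy as np
d=pickle.load(open("s.pkl","rb"))
def ray(n,uv,s=None):
    s=s or d[n];K=s["camera_matrix"];T=s["cam_to_world"]
    v=np.linalg.solve(K,[*uv,1]);v=T[:3,:3]@(v*[1,-1,-1]);return T[:3,3],v/np.linalg.norm(v)
def tri(rs):
    A=[np.eye(3)-np.outer(v,v) for _,v in rs]
    X=np.linalg.solve(sum(A),sum(a@o for a,(o,_) in zip(A,rs)));return X,[np.linalg.norm(a@(X-o))*1e3 for a,(o,_) in zip(A,rs)]
def atz(r,z): o,v=r;return o+v*(z-o[2])/v[2]
t=lambda x,y:((x+.5)/4.8-.5+235,(y+.5)/4.8-.5+125)
s=lambda x,y:((x+.5)/4.2-.5+280,(y+.5)/4.2-.5+125)
E
python3 - <<'E'
from h import *
np.set_printoptions(precision=4,suppress=True)
P={"call":((514,315),(252,397),.022),"sq":((167,106),(324,69),.068),"round":((473,104),(446,276),.068),"tall":((662,103),(531,418),.09),
"wide":((314,98),(391,172),.048),"c0":((187,243),(217,133),.02),"c1":((300,290),(211,229),.02),"c2":((248,403),(84,219),.02),"c3":((132,352),(100,128),.02),
"slabTL":((68,16),(393,25),0),"slabBL":((20,447),(2,93),0),"slabTR":((772,58),None,0)}
for k,(a,b,h) in P.items():
    if b: X,e=tri([ray("top",t(*a)),ray("side",s(*b))]); print(k,X,np.round(e,1),"slabz",round(X[2]-h,4))
    for z in(0,.01,.02): print("   ",z,atz(ray("top",t(*a)),z+h)[:2], atz(ray("side",s(*b)),z+h)[:2] if b else "")
E
```

```text
call [ 0.4949 -0.1005  0.0318] [0. 0.] slabz 0.0098
    0 [ 0.4975 -0.1009] [ 0.497  -0.0939]
    0.01 [ 0.4948 -0.1005] [ 0.4948 -0.1006]
    0.02 [ 0.4922 -0.1001] [ 0.4927 -0.1074]
sq [0.6491 0.2097 0.0722] [1.8 1.8] slabz 0.0042
    0 [0.6526 0.2104] [0.6488 0.2135]
    0.01 [0.6489 0.2089] [0.6449 0.2031]
    0.02 [0.6452 0.2074] [0.641  0.1928]
round [ 0.6684 -0.0537  0.0768] [0.1 0.1] slabz 0.0088
    0 [ 0.6716 -0.0538] [ 0.6722 -0.047 ]
    0.01 [ 0.6678 -0.0537] [ 0.6681 -0.0546]
    0.02 [ 0.664  -0.0536] [ 0.664  -0.0622]
tall [ 0.6721 -0.2137  0.0991] [0.9 0.9] slabz 0.0091
    0 [ 0.6747 -0.2146] [ 0.6771 -0.2081]
    0.01 [ 0.6708 -0.2135] [ 0.6728 -0.2141]
    0.02 [ 0.667  -0.2124] [ 0.6685 -0.2201]
wide [0.6716 0.0848 0.0569] [0.7 0.7] slabz 0.0089
    0 [0.6757 0.0855] [0.6745 0.0926]
    0.01 [0.6719 0.0847] [0.6704 0.0837]
    0.02 [0.6682 0.084 ] [0.6664 0.0748]
c0 [0.5399 0.1859 0.0385] [0.8 0.8] slabz 0.0185
    0 [0.5445 0.1884] [0.5457 0.2042]
    0.01 [0.5416 0.187 ] [0.543  0.1945]
    0.02 [0.5387 0.1857] [0.5404 0.1847]
c1 [0.5083 0.086  0.0247] [1.2 1.2
[... 196 characters left out ...]
0.1231] [0.4046 0.1292]
    0.01 [0.4031 0.1221] [0.4033 0.1203]
    0.02 [0.401  0.1212] [0.4021 0.1113]
c3 [0.4402 0.2249 0.0325] [0.5 0.5] slabz 0.0125
    0 [0.4436 0.2269] [0.4417 0.2373]
    0.01 [0.4413 0.2253] [0.4401 0.2272]
    0.02 [0.439  0.2237] [0.4385 0.2172]
slabTL [0.7552 0.3168 0.0106] [1.2 1.2] slabz 0.0106
    0 [0.7583 0.319 ] [0.7615 0.3286]
    0.01 [0.7542 0.3169] [0.7567 0.3178]
    0.02 [0.75   0.3148] [0.752  0.3071]
slabBL [0.359  0.3169 0.0093] [2.8 2.8] slabz 0.0093
    0 [0.3578 0.3184] [0.3626 0.3278]
    0.01 [0.356  0.3164] [0.3618 0.3171]
    0.02 [0.3542 0.3143] [0.361  0.3063]
    0 [ 0.7591 -0.3229] 
    0.01 [ 0.755  -0.3212] 
    0.02 [ 0.7508 -0.3195]
```

```bash
cat >> h.py <<'E'
def shift(*targets):
    from plant import ctrl
    from scipy.spatial.transform import Rotation as Ro
    o=ctrl.get_obs();R=Ro.from_euler("xyz",o["orientation"],degrees=True).as_matrix()
    print(o["clock"],np.round(o["tool_pos"],4),np.round(o["orientation"],1))
    for g in targets: print(np.round(1e3*R.T@(np.add(g,[0,0,.019])-o["tool_pos"]),1))
E
python3 -c "
from h import *
shift((.495,-.1005,.21),(.495,-.1005,.12))"
```

```text
0.1 [0.1934 0.6463 0.2445] [179.9  -0.  -16.7]
[503.1 628.9  16.5]
[503.1 628.7 106.5]
```

Call:
move_arm --motion '[[[503,629,16],[0,0,0],1],[[503,629,16],[0,0,0],1],[[503,629,16],[0,0,0],1],[[503,629,16],[0,0,0],1],[[503,629,16],[0,0,0],1],[[503,629,16],[0,0,0],1],[[503,629,16],[0,0,0],1],[[503,629,16],[0,0,0],1],[[503,629,16],[0,0,0],1],[[503,629,16],[0,0,0],1]]'

```text
clock: 0.93
tool_pos: [0.3495, 0.2582, 0.237]
orientation: [-180.0, 0.0, -16.6]
force: [1.9, 1.2, 0.8]
opening: 0.0267
gripper_force: 0.0
```

```bash
python3 -c "
from h import *
shift((.495,-.1005,.21),(.495,-.1005,.12))"
```

```text
0.9333 [0.3495 0.2582 0.237 ] [-180.     0.   -16.6]
[242.1 302.1   7.9]
[242.1 302.1  97.9]
```

Call:
move_arm --motion '[[[242,302,8],[0,0,0],1],[[242,302,8],[0,0,0],1],[[242,302,8],[0,0,0],1],[[242,302,8],[0,0,0],1],[[242,302,8],[0,0,0],1],[[242,302,8],[0,0,0],1],[[242,302,8],[0,0,0],1],[[242,302,8],[0,0,0],1],[[242,302,8],[0,0,0],1],[[242,302,8],[0,0,0],1]]'

```text
clock: 1.77
tool_pos: [0.4956, -0.1026, 0.2284]
orientation: [179.9, 0.0, -16.8]
force: [-0.1, 1.3, 0.3]
opening: 0.0001
gripper_force: 0.0
```

```bash
python3 - <<'E'
from h import *
from plant import ctrl
import cv2
shift((.495,-.1005,.21),(.495,-.1005,.05))
w=ctrl.snapshot("wrist");cv2.imwrite("pics/w1.png",w["color"]);pickle.dump(w,open("w1.pkl","wb"))
K=w["camera_matrix"];T=w["cam_to_world"]
for p in((.495,-.1005,.032),(.458,.188,.03),(.648,.207,.078)):
    c=T[:3,:3].T@(np.array(p)-T[:3,3]);print(p,(K@(c*[1,-1,-1]))[:2]/-c[2])
E
```

```text
1.7667 [ 0.4956 -0.1026  0.2284] [179.9   0.  -16.8]
[-1.2 -1.8 -0.6]
[ -1.1  -2.  159.4]
(0.495, -0.1005, 0.032) [316.71046495 179.46404522]
(0.458, 0.188, 0.03) [114.17484292 267.11426917]
(0.648, 0.207, 0.078) [-31.41978136 132.93554315]
```

View pics/w1.png

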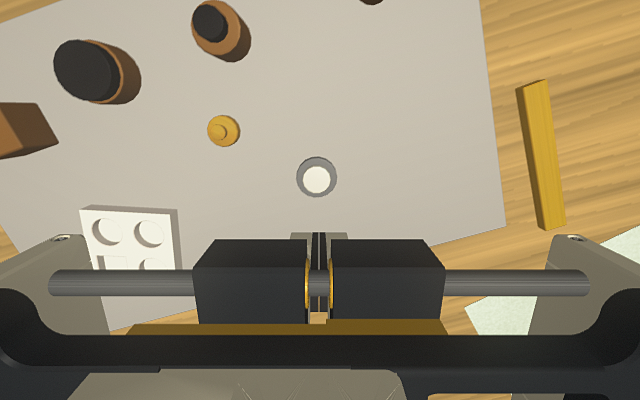

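The wrist view shows the button at (316,180), where it was predicted. The palette at lower left agrees too, with its square well hidden behind the gripper at about (114,265). I'm going down.

Call:
move_arm --motion '[[[-1,-2,40],[0,0,0],1],[[-1,-2,75],[0,0,0],1],[[-1,-2,105],[0,0,0],1],[[-1,-2,130],[0,0,0],1],[[-1,-2,150],[0,0,0],1],[[-1,-2,160],[0,0,0],1],[[-1,-2,168],[0,0,0],1],[[-1,-2,172],[0,0,0],1],[[-1,-2,174],[0,0,0],1],[[-1,-2,174],[0,0,0],1]]'

```text
clock: 2.65
tool_pos: [0.4948, -0.096, 0.0556]
orientation: [-180.0, -0.0, -16.6]
force: [-0.1, 0.8, -0.8]
opening: 0.0005
gripper_force: 0.0
```

```bash
python3 -c "
from h import *
shift((.495,-.1005,.026))"
```

```text
2.65 [ 0.4948 -0.096   0.0556] [-180.    -0.   -16.6]
[ 1.4  4.2 10.6]
```

Call:
move_arm --motion '[[[1,2,2],[0,0,0],1],[[1,2,4],[0,0,0],1],[[1,2,6],[0,0,0],1],[[1,2,8],[0,0,0],1],[[1,2,9],[0,0,0],1],[[1,2,10],[0,0,0],1],[[1,2,11],[0,0,0],1],[[1,2,11],[0,0,0],1]]'

```text
clock: 3.32
tool_pos: [0.4958, -0.0984, 0.0465]
orientation: [-180.0, -0.1, -16.6]
force: [-6.7, 2.3, 29.6]
opening: 0.0003
gripper_force: 14.5
```

30 N is far above the 4 N it takes, so the button is bottomed out. I'll raise now.

Call:
move_arm --motion '[[[0,0,-3],[0,0,0],1],[[0,0,-8],[0,0,0],1],[[0,0,-20],[0,0,0],1],[[0,0,-50],[0,0,0],1],[[0,0,-85],[0,0,0],1],[[0,0,-120],[0,0,0],1],[[0,0,-150],[0,0,0],1],[[0,0,-165],[0,0,0],1],[[0,0,-170],[0,0,0],1],[[0,0,-170],[0,0,0],1]]'

```text
clock: 4.15
tool_pos: [0.495, -0.0982, 0.2152]
orientation: [-179.9, -0.1, -16.7]
force: [-0.1, 0.8, -0.5]
opening: 0.0006
gripper_force: 0.0
```

```bash
python3 -c "
from h import *
shift((.648,.207,.21))"
```

```text
4.15 [ 0.495  -0.0982  0.2152] [-1.799e+02 -1.000e-01 -1.670e+01]
[  59.1 -336.3  -13.3]
```

Call:
move_arm --motion '[[[59,-336,-13],[0,0,0],1],[[59,-336,-13],[0,0,0],1],[[59,-336,-13],[0,0,0],1],[[59,-336,-13],[0,0,0],1],[[59,-336,-13],[0,0,0],1],[[59,-336,-13],[0,0,0],1],[[59,-336,-13],[0,0,0],1],[[59,-336,-13],[0,0,0],1],[[59,-336,-13],[0,0,0],1],[[59,-336,-13],[0,0,0],1]]'

```text
clock: 4.98
tool_pos: [0.6475, 0.2091, 0.2232]
orientation: [179.8, 0.2, -16.5]
force: [-0.2, -0.3, -0.7]
opening: 0.0006
gripper_force: 0.0
```

```bash
python3 - <<'E'
from h import *
from plant import ctrl
import cv2
shift((.648,.207,.21),(.648,.207,.103))
w=ctrl.snapshot("wrist");cv2.imwrite("pics/w2.png",w["color"]);pickle.dump(w,open("w2.pkl","wb"))
K=w["camera_matrix"];T=w["cam_to_world"]
for p in((.648,.207,.078),(.458,.188,.03)):
    c=T[:3,:3].T@(np.array(p)-T[:3,3]);print(p,(K@(c*[1,-1,-1]))[:2]/-c[2])
E
```

```text
4.9833 [0.6475 0.2091 0.2232] [179.8   0.2 -16.5]
[ 1.1  1.9 -5.8]
[  1.5   1.6 101.2]
(0.648, 0.207, 0.078) [319.81744427 188.98824489]
(0.458, 0.188, 0.03) [372.60254085 305.08110923]
```

View pics/w2.png

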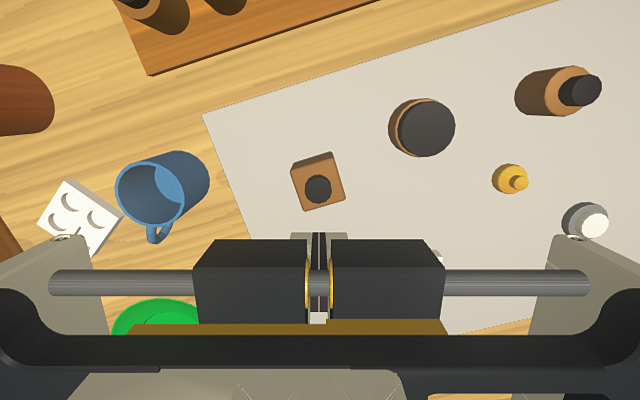

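The cap sits at (318,189) against a predicted (320,189), so the position is confirmed. I'll descend to about 25 mm above it and hold.

Call:
move_arm --motion '[[[1,1,30],[0,0,0],1],[[1,1,55],[0,0,0],1],[[1,1,75],[0,0,0],1],[[1,1,90],[0,0,0],1],[[1,1,97],[0,0,0],1],[[1,1,100],[0,0,0],1],[[1,1,101],[0,0,0],1],[[1,1,101],[0,0,0],1],[[1,1,101],[0,0,0],1],[[1,1,101],[0,0,0],1]]'

```text
clock: 5.87
tool_pos: [0.6488, 0.2055, 0.1273]
orientation: [-179.9, -0.1, -16.7]
force: [-0.6, 0.3, 0.2]
opening: 0.0006
gripper_force: 0.0
```

```bash
python3 - <<'E'
from h import *
from plant import ctrl
for _ in range(3):
    ctrl.snapshot("wrist"); shift((.648,.207,.103))
E
```

```text
5.9167 [0.6487 0.2056 0.1271] [-1.799e+02 -1.000e-01 -1.670e+01]
[-1.1 -1.2  5.1]
5.9667 [0.6486 0.2056 0.1269] [-179.9   -0.   -16.7]
[-0.9 -1.2  4.9]
6.0167 [0.6485 0.2055 0.1268] [-180.    -0.   -16.7]
[-0.9 -1.2  4.8]
```

Call:
move_arm --motion '[[[0,0,4],[0,0,0],1],[[0,0,4],[0,0,0],1],[[0,0,4],[0,0,0],1],[[0,0,4],[0,0,0],1],[[0,0,4],[0,0,0],1],[[0,0,4],[0,0,0],1],[[0,0,4],[0,0,0],1],[[0,0,4],[0,0,0],1],[[0,0,4],[0,0,0],1],[[0,0,4],[0,0,0],1]]'

```text
clock: 6.85
tool_pos: [0.6483, 0.2054, 0.1221]
orientation: [180.0, 0.0, -16.7]
force: [0.5, -0.8, 0.3]
opening: 0.0002
gripper_force: 0.0
```

```bash
python3 - <<'E'
from h import *
from plant import ctrl
import cv2
shift((.648,.207,.103))
w=ctrl.snapshot("side");s=w["color"]
b=cv2.resize(s[90:190,300:440],None,fx=5,fy=5,interpolation=cv2.INTER_CUBIC);cv2.imwrite("pics/s3.png",b)
E
```

```text
6.85 [0.6483 0.2054 0.1221] [180.    0.  -16.7]
[-0.7 -1.5  0.1]
```

View pics/s3.png

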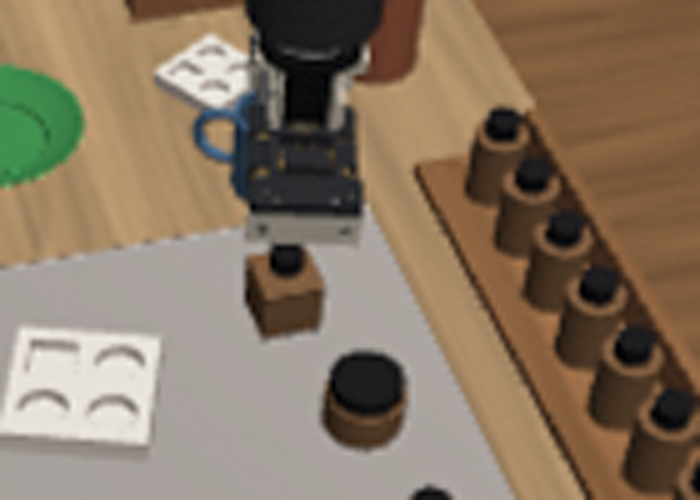

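The side view shows the hand poised over the square bottle's cap at (287,262) without touching it. I'll hold there for more than two seconds.

Call:
move_arm --motion '[[[0,0,0],[0,0,0],1],[[0,0,0],[0,0,0],1],[[0,0,0],[0,0,0],1],[[0,0,0],[0,0,0],1],[[0,0,0],[0,0,0],1],[[0,0,0],[0,0,0],1],[[0,0,0],[0,0,0],1],[[0,0,0],[0,0,0],1],[[0,0,0],[0,0,0],1],[[0,0,0],[0,0,0],1]]'

```text
clock: 7.73
tool_pos: [0.6483, 0.2054, 0.1221]
orientation: [180.0, 0.0, -16.7]
force: [-0.4, -0.8, 0.9]
opening: 0.0005
gripper_force: 0.0
```

Call:
move_arm --motion '[[[0,0,0],[0,0,0],1],[[0,0,0],[0,0,0],1],[[0,0,0],[0,0,0],1],[[0,0,0],[0,0,0],1],[[0,0,0],[0,0,0],1],[[0,0,0],[0,0,0],1],[[0,0,0],[0,0,0],1],[[0,0,0],[0,0,0],1],[[0,0,0],[0,0,0],1],[[0,0,0],[0,0,0],1]]'

```text
clock: 8.57
tool_pos: [0.6483, 0.2054, 0.1221]
orientation: [-180.0, -0.0, -16.7]
force: [0.3, -0.3, -0.1]
opening: 0.0007
gripper_force: 0.0
```

Call:
move_arm --motion '[[[0,0,0],[0,0,0],1],[[0,0,0],[0,0,0],1],[[0,0,0],[0,0,0],1],[[0,0,0],[0,0,0],1],[[0,0,0],[0,0,0],1],[[0,0,0],[0,0,0],1],[[0,0,0],[0,0,0],1],[[0,0,0],[0,0,0],1],[[0,0,0],[0,0,0],1],[[0,0,0],[0,0,0],1]]'

```text
clock: 9.4
tool_pos: [0.6483, 0.2054, 0.1221]
orientation: [180.0, 0.0, -16.7]
force: [0.6, -0.3, -0.7]
opening: 0.0
gripper_force: 0.0
```

Call:
move_arm --motion '[[[0,0,-30],[0,0,0],1],[[0,0,-60],[0,0,0],1],[[0,0,-90],[0,0,0],1],[[0,0,-105],[0,0,0],1],[[0,0,-105],[0,0,0],1]]'

```text
clock: 9.82
tool_pos: [0.6502, 0.2061, 0.2322]
orientation: [-179.7, -0.3, -16.6]
force: [0.5, 1.1, 1.0]
opening: 0.0005
gripper_force: 0.0
```

```bash
python3 -c "
from h import *
shift((.458,.188,.21))"
```

```text
9.8167 [0.6502 0.2061 0.2322] [-179.7   -0.3  -16.6]
[-179.    72.4    1.9]
```

Call:
move_arm --motion '[[[-177,71,0],[0,0,0],1],[[-177,71,0],[0,0,0],1],[[-177,71,0],[0,0,0],1],[[-177,71,0],[0,0,0],1],[[-177,71,0],[0,0,0],1],[[-177,71,0],[0,0,0],1],[[-177,71,0],[0,0,0],1],[[-177,71,0],[0,0,0],1],[[-177,71,0],[0,0,0],1]]'

```text
clock: 10.57
tool_pos: [0.4591, 0.1884, 0.2269]
orientation: [180.0, -0.0, -16.7]
force: [-0.1, -0.2, -0.2]
opening: 0.0003
gripper_force: 0.0
```

```bash
python3 - <<'E'
from h import *
from plant import ctrl
import cv2
shift((.458,.188,.21),(.458,.188,.055))
w=ctrl.snapshot("wrist");cv2.imwrite("pics/w4.png",w["color"])
K=w["camera_matrix"];T=w["cam_to_world"]
for p in((.458,.188,.03),(.4416,.2253,.03),(.542,.187,.03),(.506,.0855,.03)):
    c=T[:3,:3].T@(np.array(p)-T[:3,3]);print(p,(K@(c*[1,-1,-1]))[:2]/-c[2])
E
```

```text
10.5667 [0.4591 0.1884 0.2269] [180.   -0.  -16.7]
[-1.   0.7 -2.1]
[ -1.    0.6 152.9]
(0.458, 0.188, 0.03) [318.95617977 179.31001852]
(0.4416, 0.2253, 0.03) [293.31575139 200.47475019]
(0.542, 0.187, 0.03) [298.12744515 108.06733201]
(0.506, 0.0855, 0.03) [395.2181305  113.27123106]
```

View pics/w4.png

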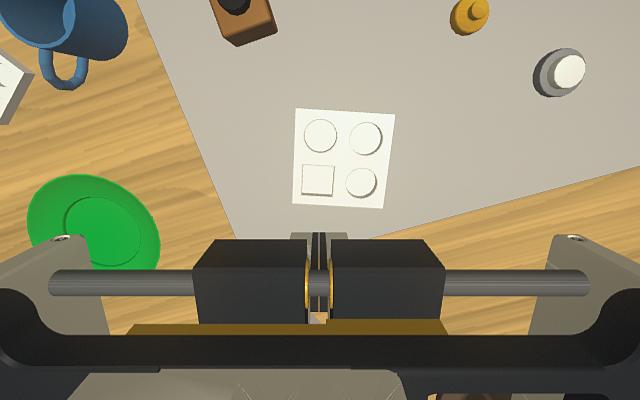

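The square well is centred at (318,180), against a predicted (319,179). I'll descend and hold.

Call:
move_arm --motion '[[[-1,1,30],[0,0,0],1],[[-1,1,60],[0,0,0],1],[[-1,1,90],[0,0,0],1],[[-1,1,115],[0,0,0],1],[[-1,1,133],[0,0,0],1],[[-1,1,143],[0,0,0],1],[[-1,1,149],[0,0,0],1],[[-1,1,152],[0,0,0],1],[[-1,1,152],[0,0,0],1],[[-1,1,152],[0,0,0],1]]'

```text
clock: 11.45
tool_pos: [0.4576, 0.1877, 0.0754]
orientation: [-180.0, -0.0, -16.7]
force: [0.4, -0.1, 0.1]
opening: 0.0002
gripper_force: 0.0
```

Call:
move_arm --motion '[[[0,0,0],[0,0,0],1],[[0,0,0],[0,0,0],1],[[0,0,0],[0,0,0],1],[[0,0,0],[0,0,0],1],[[0,0,0],[0,0,0],1],[[0,0,0],[0,0,0],1]]'

```text
clock: 11.95
tool_pos: [0.4571, 0.1875, 0.0753]
orientation: [-180.0, -0.0, -16.7]
force: [0.5, 0.2, -0.5]
opening: 0.0003
gripper_force: 0.0
```

Tips are about 26 mm above the mouth. I'll trim 1 mm down and hold, then rise.

Call:
move_arm --motion '[[[1,0,1],[0,0,0],1],[[1,0,1],[0,0,0],1],[[1,0,1],[0,0,0],1],[[1,0,1],[0,0,0],1],[[1,0,1],[0,0,0],1],[[1,0,1],[0,0,0],1],[[1,0,1],[0,0,0],1],[[1,0,1],[0,0,0],1],[[1,0,1],[0,0,0],1],[[1,0,1],[0,0,0],1]]'

```text
clock: 12.78
tool_pos: [0.4581, 0.1872, 0.0741]
orientation: [-180.0, -0.0, -16.7]
force: [-0.2, -1.1, -0.4]
opening: 0.0002
gripper_force: 0.0
```

Call:
move_arm --motion '[[[0,0,0],[0,0,0],1],[[0,0,0],[0,0,0],1],[[0,0,0],[0,0,0],1],[[0,0,0],[0,0,0],1],[[0,0,0],[0,0,0],1],[[0,0,0],[0,0,0],1],[[0,0,0],[0,0,0],1],[[0,0,0],[0,0,0],1],[[0,0,0],[0,0,0],1],[[0,0,0],[0,0,0],1]]'

```text
clock: 13.62
tool_pos: [0.4581, 0.1871, 0.0741]
orientation: [180.0, -0.0, -16.7]
force: [-0.2, 0.4, 0.9]
opening: 0.0003
gripper_force: 0.0
```

Call:
move_arm --motion '[[[0,0,0],[0,0,0],1],[[0,0,0],[0,0,0],1],[[0,0,0],[0,0,0],1],[[0,0,0],[0,0,0],1],[[0,0,0],[0,0,0],1],[[0,0,0],[0,0,0],1],[[0,0,0],[0,0,0],1],[[0,0,0],[0,0,0],1],[[0,0,0],[0,0,0],1],[[0,0,0],[0,0,0],1]]'

```text
clock: 14.45
tool_pos: [0.4581, 0.1872, 0.0741]
orientation: [-180.0, 0.0, -16.7]
force: [-0.4, 0.2, -0.8]
opening: 0.0003
gripper_force: 0.0
```

Call:
move_arm --motion '[[[0,0,-30],[0,0,0],1],[[0,0,-65],[0,0,0],1],[[0,0,-100],[0,0,0],1],[[0,0,-135],[0,0,0],1],[[0,0,-170],[0,0,0],1],[[0,0,-200],[0,0,0],1],[[0,0,-220],[0,0,0],1],[[0,0,-230],[0,0,0],1],[[0,0,-230],[0,0,0],1],[[0,0,-230],[0,0,0],1]]'

```text
clock: 15.28
tool_pos: [0.4577, 0.1871, 0.3033]
orientation: [-180.0, 0.0, -16.7]
force: [0.0, 0.1, -0.7]
opening: 0.0003
gripper_force: 0.0
```

Call:
move_arm --motion '[[[0,0,0],[0,0,0],1],[[0,0,0],[0,0,0],1],[[0,0,0],[0,0,0],1],[[0,0,0],[0,0,0],1],[[0,0,0],[0,0,0],1],[[0,0,0],[0,0,0],1]]'

```text
clock: 15.78
tool_pos: [0.4581, 0.1871, 0.3038]
orientation: [180.0, 0.0, -16.7]
force: [-0.1, 0.5, 1.0]
opening: 0.0002
gripper_force: 0.0
```

```bash
python3 -c "
from plant import ctrl
print(ctrl.close_job())"
```

```text
the job is handed in; nothing more can be done
None
```

The job is done and handed in at 15.8 s: I pressed the call button fully (30 N, 4 N needed) and released it, then pointed from about 25 mm above the square bottle's cap and then the palette's square well, over two seconds each, and left the hand about 27 cm above the slab; no result came back from the judging.

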